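# Put the clean bottles back in the rack by size

### The job

Put the four clean blue-capped bottles back into the bottle rack, one upright in each compartment, in order of size: the largest at the end next to the magnetic stirrer, then the next largest, down to the smallest at the tube-rack end. They are glass, so keep them upright and set them down gently without dropping them, and leave the brown bottle, the beaker and the tip box where they are.

Things in the scene. Friction and masses are not known exactly. Their poses are not given: they have to be found in the camera images.
- bottle_250: Empty clear-glass 250 ml laboratory screw-cap bottle with a round blue cap, the largest of the four; loose, standing upright. Round body 70 mm across, 148 mm tall over all; the cap is 54 mm across and takes up the top 27 mm (grip it there from above). About 260 g. Origin: centre of its underside; z up along its axis.
- bottle_100: Empty clear-glass 100 ml laboratory screw-cap bottle with a round blue cap, the second largest of the four; loose, standing upright. Round body 56 mm across, 110 mm tall over all; the cap is 54 mm across and takes up the top 27 mm (grip it there from above). About 130 g. Origin: centre of its underside; z up along its axis.
- bottle_50: Empty clear-glass 50 ml laboratory screw-cap bottle with a round blue cap, the second smallest of the four; loose, standing upright. Round body 46 mm across, 95 mm tall over all; the cap is 42 mm across and takes up the top 24 mm (grip it there from above). About 80 g. Origin: centre of its underside; z up along its axis.
- bottle_25: Empty clear-glass 25 ml laboratory screw-cap bottle with a round blue cap, the smallest of the four; loose, standing upright. Round body 36 mm across, 78 mm tall over all; the cap is 34 mm across and takes up the top 22 mm (grip it there from above). About 50 g. Origin: centre of its underside; z up along its axis.
- rack: Fixed stainless bottle rack: open trough 364 mm long (its y), 94 mm deep (its x), 30 mm high, divided into one row of four square compartments, 86 mm clear inside; walls 4 mm thick, 30 mm high; floor 4 mm above the bench. Origin: centre of its underside. Compartment centres: y = -135, -45, 45, 135 mm, x = 0. Stirrer beyond one end, tube rack beyond the other; which is where changes.
- stirrer: Small white magnetic stirrer, 140 x 120 x 50 mm, with a round white ceramic plate on top and a pale blue front with a black knob. Fixed; stands just beyond one end of the bottle rack. Origin: centre of its underside.
- tube_rack: Black microtube rack, 120 x 85 mm and 52 mm high with its coloured tube caps. Fixed; stands just beyond the other end of the bottle rack. Origin: centre of its underside.
- amber_bottle: Brown (amber) bottle with a black cap, 52 mm across, 98 mm tall, standing among the clear ones; not part of the job, leave it where it is. Origin: centre of its underside.
- beaker: Open glass beaker without a lid, 68 mm across, 90 mm tall, standing among the bottles; leave it where it is. Origin: centre of its underside.
- tip_box: Pipette-tip box, 83 x 120 mm and 64 mm tall, grey base, clear lid, blue latch; leave it where it is. Origin: centre of its underside.
There are look-alikes about, which are no part of the job. What is shaped like the bottle_25 but yellow is not meant.

How it is judged:
By the outcome, as a careful person would: the job done as asked, in the order asked, and still so for the second after the job is handed in, with the robot touching nothing.
It also fails if it takes over 106 s, if anything falls off the work surface, if the arm or the gripper's body presses on something with over 40 N, if the wrist force passes 120 N, or if a joint passes its speed limit or range.

### The arm

A 6-joint arm with a two-finger parallel gripper is mounted at the origin on the work surface. World frame = base frame: x ahead of the robot, y to its left, z up, the work surface at z = 0. Lengths are in mm, angles in rad, forces in N, time in s.
With the tool pointing down it reaches from about 275 to 975 mm from the base axis. Payload 8.4 kg.
Tool frame: the origin (TCP) lies at the centre of the arm's flange, where the gripper is bolted on; the fingertips stand 190 mm ahead of it and the grasp point (between the pads) lies 171 mm ahead of it; z points along the fingers, y is the line along which they close (so a half turn about z gives the same grasp; the last joint's range is limited). The gripper opens to 92 mm and grips with 3 to 60 N. Pads are 20 mm wide; open, the fingers measure 128 mm over their backs; the gripper's body (75 mm by 189 mm) begins 69 mm behind the grasp point.
Start: joints at [-0.002, 0.353, 1.633, -0, 1.155, -0.002], TCP at [625.004, -0, 404.683] pointing down, gripper open.
Joint ranges: [-2.63, 2.63], [-0.92, 2.1], [0.06, 2.66], [-1.3, 4.44], [0, 2.69], [-3.02, 3.02]. Speed limits (rad/s): [2.22, 2.22, 2.79, 3.14, 3.14, 3.14].

### API

Orientations are given as a unit quaternion [w, x, y, z].
In Python, from workcell import robot, cams gives the robot as it stands. The module is installed in compiled form; this text tells all that it offers.
- The arm moves only by the tool play_rows, never from a script. Its argument "rows" is a list of rows, each a list of 2 entries, a list of its own where there are three numbers: the shift along the tool's x, y, z in cm, then the turn about the tool's z in rad. A call has 1 to 12 rows; each row is the pose to reach, as a shift and turn from the pose commanded when the call began, along the tool's axes at that moment; what a row does not reach only later rows make up. A row lasts 1/8 s, in which the tool goes at most 62.5 mm and 10.7 degrees, less where a joint would pass 70% of its speed; a pose out of reach is approached as far as the arm can. A call with a gripper value outside its range is refused whole. "gripper" is the closure, from 0 (fully open) to 1 (shut), set as the call begins (left out, the last holds). The fingers move at their own pace and stop on an object; "force" is the grip in N (left out, the last holds). Time passes only in rows, so rows that repeat a pose let the fingers close. It gives the time, the measured TCP pose, the force, the opening and the grip force at its end, in the units of the state.
- robot.observe(): the state, without advancing time (a new reading comes with each control period).
- cams.capture(name): name is "scene" or "side" or "wrist"; returns (picture, depth): 384x512x3 uint8, red, green, blue; 384x512 float32, mm along the optical axis (not along the pixel's ray), 0 where there is no reading.
- cams.camera_info(name): a dict with "fx", "fy", "cx", "cy" (pixels), "rvec" (rotation vector, rad) and "tvec" (3), from world to camera coordinates, as OpenCV has them; the wrist camera has in their place "hand_eye" (4x4, takes a point from camera to tool coordinates, whose origin is the TCP and whose axes are the flange's). Camera axes: x right, y down, z forward; pixel columns grow to the right and rows downward; lengths in mm; the calibration is good to about 2 mm. A picture is of the moment at which its call begins: read the wrist's pose just before it. camera_info takes no time and is no camera call.
- robot.close_job(): hands the job in; it is judged then, once.
The state is a dict: "time": time; "joints": joint angles; "joint_velocities": joint speeds; "effort": joint torques, N m; "position": TCP position; "tool_rot": TCP orientation; "contact_force": force on the tool from outside, world axes, zero at the start; "ft_torque": the same for the moment, N m; "width": finger opening in mm; "grasp_force": force on a finger pad.
Only numpy, scipy, OpenCV 4.12 (cv2) and the standard library are available. Lean on these libraries where they do the work, as an engineer would, in place of code of your own. Each camera call takes 0.05 s, during which the arm holds its last target. There are 200 camera calls.

## Working session

There is one attempt and no reset: what is moved stays moved. The work goes in short steps, Python scripts to look and compute and a tool call to move; the robot and the scene stay as the last step left them, time stands still between calls to the robot, and variables do not carry over. Pictures are saved under pics/ and viewed, at most 14 in all, crops included, and the job is handed in when it is done.

Besides the shell and the picture viewer there is one more tool, called after "Request:" as name(argument=value, ...), one argument or row to a line, values as JSON. play_rows: Moves the arm, as the interface text tells. Its arguments: {"type":"object","properties":{"rows":{"type":"array"},"gripper":{"type":"number"},"force":{"type":"number"}},"required":["rows"]}

```bash
mkdir -p pics; ls
python3 - <<'E'
from workcell import robot, cams
import cv2,numpy as np
for n in ("scene","side"):
    p,d=cams.capture(n); np.savez(f"{n}0.npz",p=p,d=d)
    cv2.imwrite(f"pics/{n}0.png",p[:,:,::-1])
    print(n,cams.camera_info(n))
print(cams.camera_info("wrist")); print(robot.observe())
E
```

```text
pics
scene {'fx': 368.691984169935, 'fy': 368.691984169935, 'cx': 259.1005443016998, 'cy': 188.07420706152462, 'rvec': array([ 2.07830797,  1.03205423, -0.45323991]), 'tvec': array([-391.02237127, -224.71874166, 1373.80244739])}
side {'fx': 484.1335219408369, 'fy': 484.1335219408369, 'cx': 252.58760583392342, 'cy': 189.54949501772776, 'rvec': array([ 0.23822215, -2.75738263,  1.30613718]), 'tvec': array([ 543.01672991,   44.97925139, 1304.91165379])}
{'fx': 342.34797642170486, 'fy': 342.34797642170486, 'cx': 257.013571632655, 'cy': 188.66742252845287, 'hand_eye': array([[ 9.67822747e-04, -9.70171820e-01, -2.42416382e-01,
         6.73482469e+01],
       [ 9.99999532e-01,  9.37073899e-04,  2.42143715e-04,
         1.00889541e+00],
       [-7.75894436e-06, -2.42416503e-01,  9.70172273e-01,
         2.07102083e+01],
       [ 0.00000000e+00,  0.00000000e+00,  0.00000000e+00,
         1.00000000e+00]])}
{'time': 0.1, 'joints': array([-2.42157849e-03,  3.53567800e-01,  1.63404704e+00, -2.29462781e-05,
        1.15518393e+00, -2.38032396e-03]), 'joint_velocities': array([-1.19389409e-03, -2.26413798e-03, -2.65846193e-03, -1.55891584e-05,
        1.84588358e-04, -6.95322115e-04]), 'effort': array([-8.71753400e-04, -5.94903338e+01, -3.34933627e+01,  6.98069832e-02,
        1.83198228e-02, -2.35421521e-05]), 'position': array([ 6.24795485e+02, -1.65439231e-02,  4.04050993e+02]), 'tool_rot': array([-4.20046178e-04,  7.07117958e-01,  7.07095347e-01, -4.32838711e-04]), 'contact_force': array([-0.06765948,  0.05442657,  0.22985767]), 'ft_torque': array([0.01357041, 0.01061494, 0.01414615]), 'grasp_force': 0.0, 'width': 92.07816367251277}
```

View pics/scene0.png

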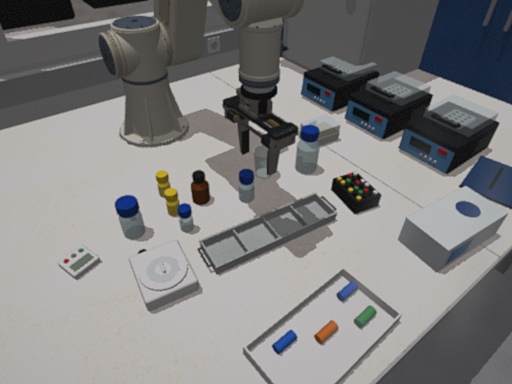

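View pics/side0.png

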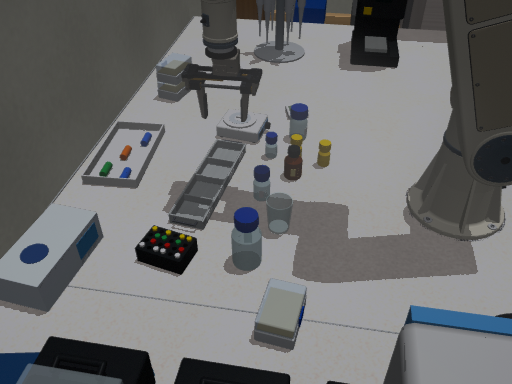

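Scene picture: stirrer at (162,270), tube rack at (355,190), rack between; blue caps at (127,205), (185,211), (246,176), (309,132). Side picture: the same caps at (299,110), (271,138), (262,175), (246,220), with amber (293,160), beaker (279,212) and two yellow ones.

```bash
cat > h.py <<'E'
import numpy as np,cv2
from scipy.spatial.transform import Rotation as R
from workcell import robot,cams
def cloud(name,p=None,d=None,st=None):
    if p is None:
        st=robot.observe(); p,d=cams.capture(name)
    i=cams.camera_info(name); v,u=np.mgrid[:384,:512]
    X=np.stack([(u-i["cx"])/i["fx"]*d,(v-i["cy"])/i["fy"]*d,d],-1)
    if name=="wrist":
        H=i["hand_eye"]; q=st["tool_rot"]
        X=X@H[:3,:3].T+H[:3,3]; X=X@R.from_quat(q,scalar_first=True).as_matrix().T+st["position"]
    else: X=(X-i["tvec"])@R.from_rotvec(i["rvec"]).as_matrix()
    X[d<=0]=np.nan
    return p,X
def blobs(p,X,lo,hi,minpx=25,zmin=40,zmax=170):
    hsv=cv2.cvtColor(p,cv2.COLOR_RGB2HSV)
    m=cv2.inRange(hsv,lo,hi)&np.where((X[...,2]>zmin)&(X[...,2]<zmax),255,0).astype(np.uint8)
    n,l,s,c=cv2.connectedComponentsWithStats(m)
    for k in range(1,n):
        if s[k,4]<minpx: continue
        P=X[l==k]; zt=np.percentile(P[:,2],95); T=P[P[:,2]>zt-5]
        (cx,cy),r=cv2.minEnclosingCircle(T[:,:2].astype(np.float32))
        print("px",c[k].round(),"n",s[k,4],"ztop",zt.round(),"top mid",((T.min(0)+T.max(0))/2)[:2].round(),"ext",np.ptp(T,axis=0)[:2].round(),"med",np.median(T,0)[:2].round())
E
python3 - <<'E'
from h import *
Cs=[]
for n in("scene","side"):
    z=np.load(n+"0.npz"); p,X=cloud(n,z["p"],z["d"]); print(n)
    blobs(p,X,(105,140,40),(128,255,255))
    print("yellow"); blobs(p,X,(18,150,90),(32,255,255))
    Cs.append(X.reshape(-1,3))
P=np.concatenate(Cs); P=P[np.isfinite(P).all(1)]
# top-down height map, 2mm... 1 px = 2 mm, x 200..1000 (down), y -500..500 (right)
H=np.zeros((400,500,3),np.uint8)
C=np.concatenate([np.load(n+"0.npz")["p"].reshape(-1,3) for n in("scene","side")])
Q=np.concatenate(Cs); ok=np.isfinite(Q).all(1)&(Q[:,2]<200)&(Q[:,2]>-20); Q=Q[ok];C=C[ok]
o=np.argsort(Q[:,2]);Q=Q[o];C=C[o]
a=((1000-Q[:,0])/2).astype(int); b=((500-Q[:,1])/2).astype(int); k=(a>=0)&(a<400)&(b>=0)&(b<500)
H[a[k],b[k]]=C[k][:,::-1]
Z=np.zeros((400,500)); Z[a[k],b[k]]=Q[k][:,2]; 
zc=cv2.applyColorMap(np.clip(Z*2,0,255).astype(np.uint8),cv2.COLORMAP_JET)
H2=cv2.dilate(H,np.ones((2,2))); 
for t in range(0,500,50): cv2.line(H2,(t,0),(t,4),(0,0,255))
for t in range(0,400,50): cv2.line(H2,(0,t),(4,t),(0,0,255))
cv2.imwrite("pics/top.png",cv2.resize(H2,None,fx=1.5,fy=1.5,interpolation=0))
E
```

```text
scene
px [472.  38.] n 2198 ztop 164.0 top mid [ 282. 1628.] ext [408.  38.] med [ 293. 1628.]
px [309. 133.] n 238 ztop 149.0 top mid [519. 283.] ext [54. 51.] med [519. 282.]
px [246. 176.] n 168 ztop 96.0 top mid [522.  44.] ext [41. 38.] med [524.  42.]
px [127. 206.] n 384 ztop 111.0 top mid [ 455. -273.] ext [55. 50.] med [ 457. -273.]
px [184. 210.] n 141 ztop 79.0 top mid [ 525. -155.] ext [32. 29.] med [ 526. -156.]
yellow
px [161. 175.] n 79 ztop 79.0 top mid [ 365. -138.] ext [30. 29.] med [ 366. -139.]
px [341. 180.] n 26 ztop 52.0 top mid [667. 282.] ext [31. 17.] med [670. 280.]
px [163. 184.] n 51 ztop 57.0 top mid [ 374. -141.] ext [11. 20.] med [ 376. -142.]
px [171. 197.] n 152 ztop 78.0 top mid [ 448. -154.] ext [34. 29.] med [ 449. -154.]
side
px [299. 107.] n 90 ztop 112.0 top mid [ 451. -270.] ext [48. 48.] med [ 451. -268.]
px [271. 135.] n 41 ztop 80.0 top mid [ 521. -150.] ext [28. 24.] med [ 521. -150.]
px [246. 215.] n 323 ztop 150.0 top mid [515. 286.] ext [51. 56.] med [515. 287.]
px [242. 230.] n 26 ztop 131.0 top mid [518. 312.] ext [21.  6.] med [523. 311.]
px [ 34. 253.] n 388 ztop 89.0 top mid [964. 422.] ext [58. 58.] med [964. 422.]
px [301. 313.] n 37 ztop 50.0 top mid [371. 450.] ext [ 6. 33.] med [371. 451.]
yellow
px [296. 137.] n 53 ztop 81.0 top mid [ 447. -150.] ext [30. 33.] med [ 447. -150.]
px [325. 142.] n 54 ztop 80.0 top mid [ 361. -134.] ext [29. 30.] med [ 362. -135.]
px [324. 154.] n 25 ztop 48.0 top mid [ 359. -125.] ext [26. 17.] med [ 360. -124.]
```

View pics/top.png

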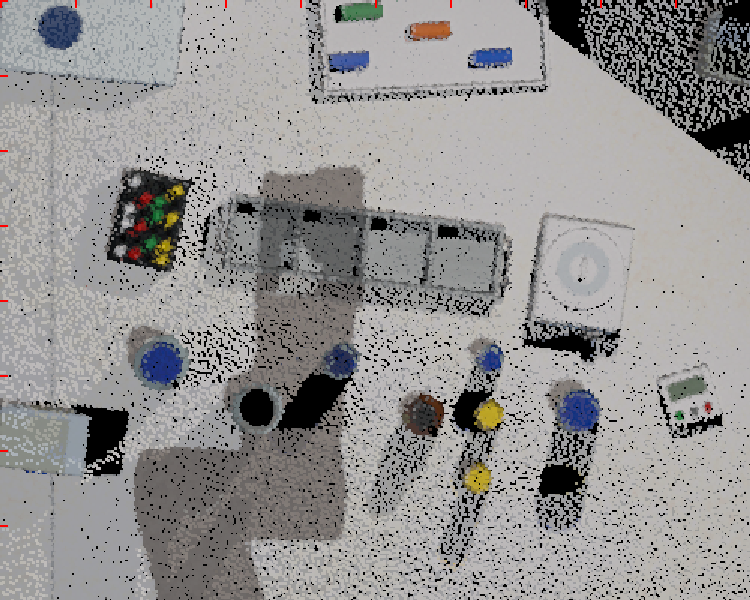

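The height map shows the rack running roughly along y with slight tilt, centre near (663, 27). Beaker ≈(456,156), amber ≈(449,-64), yellow ≈(448,-152) and (364,-137). Fit the rack.

Run:
```python
from h import *
for n in("scene","side"):
    z=np.load(n+"0.npz"); p,X=cloud(n,z["p"],z["d"]); Q=X.reshape(-1,3)
    k=(Q[:,0]>560)&(Q[:,0]<780)&(Q[:,1]>-190)&(Q[:,1]<250)&(Q[:,2]>24)&(Q[:,2]<37); q=Q[k]
    k2=~((q[:,1]<-182)|(q[:,1]>240)); 
    m=np.zeros((300,500),np.uint8); m[(q[:,0]-500).astype(int).clip(0,299),(q[:,1]+220).astype(int).clip(0,499)]=255
    m=cv2.morphologyEx(m,cv2.MORPH_CLOSE,np.ones((9,9))); nn,l,s,c=cv2.connectedComponentsWithStats(m); kk=1+s[1:,4].argmax()
    v,u=np.where(l==kk); r=cv2.minAreaRect(np.stack([v+500.,u-220.],1).astype(np.float32)); print(n,r,s[1:,4])
```

```text
scene ((672.8134765625, 14.52032470703125), (384.27471923828125, 101.22589874267578), 83.78218078613281) [6184    5    1    1    1    6    1    1    4    1   32]
side ((670.85546875, 17.9832763671875), (390.5821533203125, 100.77130126953125), 83.45027923583984) [5845    4    1    1    1   33    4    1    4]
```

Request:
play_rows(
  rows=[
    [[7,-5,0],0],
    [[14,-11,0],0],
    [[21,-11,0],0],
    [[22,-13,0],0],
    [[22,-13,0],0],
    [[22,-13,0],0],
  ],
  gripper=0,
)

```text
time: 0.85
position: [494.8, 220.2, 404.6]
tool_rot: [0.0, 0.707, 0.708, -0.0]
contact_force: [1.2, -0.3, -0.4]
width: 92.1
grasp_force: 0.0
```

Run:
```python
from h import *
p,X=cloud("wrist"); blobs(p,X,(105,140,40),(128,255,255)); cv2.imwrite("pics/w1.png",p[:,:,::-1]); print(robot.observe()["position"])
```

```text
px [286. 107.] n 4858 ztop 148.0 top mid [515. 285.] ext [52. 52.] med [515. 285.]
px [280. 353.] n 1166 ztop 95.0 top mid [519.  46.] ext [40. 38.] med [519.  46.]
[495.30511731 219.54050089 404.56431082]
```

View pics/w1.png

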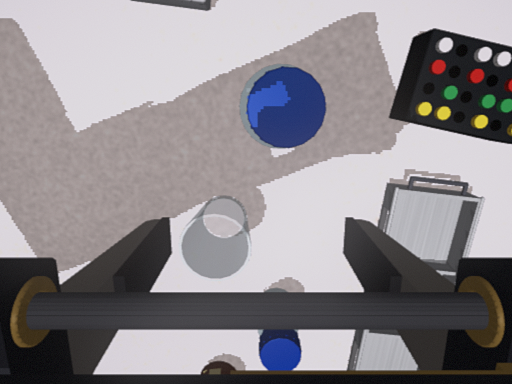

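Wrist picture: 250 cap at (286,107), beaker (217,237), 50 cap (280,353); the rack's ends have handles, so the length was over-measured symmetrically. One look at the rack from above.

Request:
play_rows(
  rows=[
    [[-4,4,-2.5],0],
    [[-9,9,-5],0],
    [[-13,13,-7.5],0],
    [[-18,17.5,-10],0],
    [[-18,17.5,-10],0],
    [[-18,17.5,-10],0],
    [[-18,17.5,-10],0],
  ],
)

```text
time: 1.78
position: [669.5, 39.5, 503.8]
tool_rot: [-0.001, 0.707, 0.707, -0.001]
contact_force: [-0.3, 0.7, 0.6]
width: 92.3
grasp_force: 0.0
```

```bash
python3 - <<'E'
from h import *
p,X=cloud("wrist"); print(robot.observe()["position"]); cv2.imwrite("pics/w2.png",p[:,:,::-1]); np.savez("w2.npz",X=X,p=p)
Q=X.reshape(-1,3)
for zl in((22,36),(2.5,7)):
    k=(Q[:,0]>600)&(Q[:,0]<745)&(Q[:,1]>-190)&(Q[:,1]<225)&(Q[:,2]>zl[0])&(Q[:,2]<zl[1]); q=Q[k]
    m=np.zeros((300,500),np.uint8); m[(q[:,0]-500).astype(int),(q[:,1]+220).astype(int)]=255
    m=cv2.morphologyEx(m,cv2.MORPH_CLOSE,np.ones((3,3))); cv2.imwrite(f"pics/m{zl[0]}.png",m)
    mm=cv2.morphologyEx(m,cv2.MORPH_OPEN,np.ones((3,3))) 
    n,l,s,c=cv2.connectedComponentsWithStats(mm)
    for j in range(1,n):
        if s[j,4]>800:
            v,u=np.where(l==j); print(zl,s[j,4],cv2.minAreaRect(np.stack([v+500.,u-220.],1).astype(np.float32)))
E
python3 -c "
import cv2,numpy as np
a=cv2.imread('pics/w2.png');b=cv2.imread('pics/m22.png')
cv2.imwrite('pics/w2m.png',cv2.resize(np.vstack([a[:,:500],b]),None,fx=.87,fy=.87))"
```

```text
[669.37774767  40.0275482  503.92330878]
(22, 36) 6296 ((671.8223876953125, 19.708175659179688), (378.3840637207031, 98.84196472167969), 83.49105072021484)
(2.5, 7) 6322 ((655.04833984375, -126.20850372314453), (78.45992279052734, 86.752197265625), 83.38654327392578)
(2.5, 7) 6873 ((665.7296752929688, -34.427978515625), (82.63801574707031, 87.01909637451172), 83.45370483398438)
(2.5, 7) 7351 ((676.2525634765625, 57.14676284790039), (86.57936096191406, 87.16356658935547), 83.2901611328125)
(2.5, 7) 7290 ((686.2744140625, 146.96949768066406), (86.57832336425781, 86.46790313720703), 83.6598129272461)
```

View pics/w2m.png

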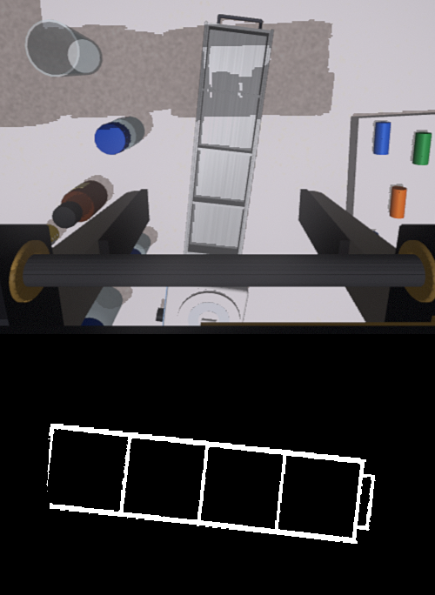

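Wrist picture: rack from (237,20) to (213,250) with all walls visible. The fit gives floor centres 250:(656,-121), 100:(666,-32), 50:(676,58), 25:(686,147); tilt is only 6°, so no turn is needed. Now the 250.

Request:
play_rows(
  rows=[
    [[5,-3,2],0],
    [[10,-6,4],0],
    [[15,-9.5,6],0],
    [[20,-12.5,8],0],
    [[24.5,-15.4,10],0],
    [[24.5,-15.4,13],0],
    [[24.5,-15.4,17],0],
    [[24.5,-15.4,19.2],0],
    [[24.5,-15.4,19.9],0],
    [[24.5,-15.4,19.9],0],
    [[24.5,-15.4,19.9],0],
  ],
  gripper=0,
)

```text
time: 3.2
position: [516.2, 285.3, 306.8]
tool_rot: [0.0, 0.707, 0.707, 0.001]
contact_force: [-0.0, 0.3, 0.8]
width: 92.0
grasp_force: 0.0
```

Request:
play_rows(
  rows=[
    [[0,0,0],0],
    [[0,0,0],0],
    [[0,0,0],0],
    [[0,0,0],0],
    [[0,0,0],0],
    [[0,0,0],0],
    [[0,0,0],0],
    [[0,0,0],0],
  ],
  gripper=1,
  force=25,
)

```text
time: 4.2
position: [515.9, 285.0, 305.7]
tool_rot: [-0.0, 0.707, 0.707, -0.0]
contact_force: [-2.7, 0.9, 3.7]
width: 55.9
grasp_force: 25.0
```

Request:
play_rows(
  rows=[
    [[0,0,-0.5],0],
    [[0,0,-2],0],
    [[0,0,-5],0],
    [[0,0,-9],0],
    [[0,0,-12],0],
    [[0,0,-13],0],
    [[0,0,-13],0],
    [[0,0,-13],0],
  ],
)

```text
time: 5.2
position: [515.6, 284.8, 434.3]
tool_rot: [-0.0, 0.707, 0.707, -0.001]
contact_force: [0.1, 1.2, -4.3]
width: 55.9
grasp_force: 25.0
```

Request:
play_rows(
  rows=[
    [[-2,0.7,0],0],
    [[-6,2.1,0],0],
    [[-11,3.8,0],0],
    [[-16,5.6,0],0],
    [[-21,7.3,0],0],
    [[-26,9,0],0],
    [[-31,10.8,0],0],
    [[-35.5,12.3,0],0],
    [[-39,13.5,0],0],
    [[-40.6,14.05,0],0],
    [[-40.6,14.05,0],0],
    [[-40.6,14.05,0],0],
  ],
)

```text
time: 6.7
position: [656.1, -120.1, 435.3]
tool_rot: [-0.001, 0.707, 0.707, -0.0]
contact_force: [1.1, 0.3, -2.5]
width: 55.6
grasp_force: 25.0
```

Run:
```python
from h import *
a,_=cams.capture("scene"); b,_=cams.capture("side")
cv2.imwrite("pics/c1.png",np.hstack([a[100:340,100:400],b[60:300,150:400]])[:,:,::-1]); s=robot.observe();print(s["position"],s["width"],s["contact_force"])
```

```text
[ 656.23498695 -119.81111802  435.67961219] 55.993550630792186 [-0.43810031 -0.66256035 -3.9915341 ]
```

View pics/c1.png

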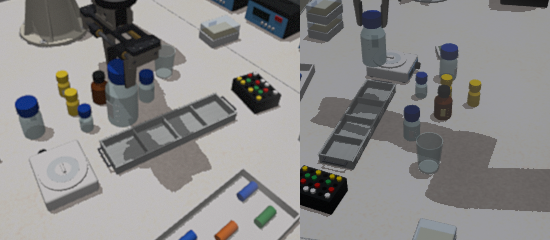

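Bottle hangs upright (composite: (122,95) left, (372,40) right). Lowering.

Request:
play_rows(
  rows=[
    [[0,0,1],0],
    [[0,0,4],0],
    [[0,0,7],0],
    [[0,0,9.5],0],
    [[0,0,11],0],
    [[0,0,11.6],0],
    [[0,0,12],0],
    [[0,0,12.2],0],
    [[0,0,12.3],0],
    [[0,0,12.3],0],
  ],
)

```text
time: 8.05
position: [656.6, -121.0, 313.0]
tool_rot: [0.0, 0.707, 0.707, 0.0]
contact_force: [0.0, 0.5, -2.5]
width: 55.6
grasp_force: 25.0
```

Request:
play_rows(
  rows=[
    [[0,0,0.1],0],
    [[0,0,0.2],0],
    [[0,0,0.2],0],
    [[0,0,0.2],0],
  ],
)

```text
time: 8.55
position: [656.5, -121.0, 310.7]
tool_rot: [0.0, 0.707, 0.707, 0.0]
contact_force: [0.0, 0.0, -3.4]
width: 55.5
grasp_force: 25.0
```

Request:
play_rows(
  rows=[
    [[0,0,0.1],0],
    [[0,0,0.1],0],
    [[0,0,0.1],0],
  ],
)

```text
time: 8.93
position: [656.5, -121.0, 309.8]
tool_rot: [0.0, 0.707, 0.707, 0.0]
contact_force: [-0.2, -0.8, -2.0]
width: 55.3
grasp_force: 25.0
```

Request:
play_rows(
  rows=[
    [[0,0,0.05],0],
    [[0,0,0.1],0],
    [[0,0,0.1],0],
  ],
)

```text
time: 9.3
position: [656.6, -121.1, 309.7]
tool_rot: [0.0, 0.707, 0.707, 0.0]
contact_force: [-2.8, 0.7, 6.9]
width: 55.8
grasp_force: 25.0
```

Request:
play_rows(
  rows=[
    [[0,0,0],0],
    [[0,0,0],0],
    [[0,0,0],0],
    [[0,0,0],0],
    [[0,0,0],0],
    [[0,0,0],0],
  ],
  gripper=0,
)

```text
time: 10.05
position: [656.5, -121.0, 308.6]
tool_rot: [-0.0, 0.707, 0.707, -0.0]
contact_force: [0.4, 0.1, -0.2]
width: 91.9
grasp_force: 0.0
```

Request:
play_rows(
  rows=[
    [[0,0,-1],0],
    [[0,0,-4],0],
    [[0,0,-8],0],
    [[0,0,-12],0],
    [[0,0,-13],0],
    [[0,0,-13],0],
  ],
)

```text
time: 10.8
position: [656.4, -121.0, 439.0]
tool_rot: [0.0, 0.707, 0.707, 0.0]
contact_force: [-0.0, 0.1, -0.1]
width: 92.2
grasp_force: 0.0
```

Request:
play_rows(
  rows=[
    [[-3,-4,0],0],
    [[-6,-8,0],0],
    [[-9,-12,0],0],
    [[-12,-16.5,1],0],
    [[-15,-20.4,3],0],
    [[-15,-20.4,7],0],
    [[-15,-20.4,11],0],
    [[-15,-20.4,15],0],
    [[-15,-20.4,16.6],0],
    [[-15,-20.4,17.1],0],
    [[-15,-20.4,17.1],0],
    [[-15,-20.4,17.1],0],
  ],
)

```text
time: 12.3
position: [453.0, -271.2, 268.8]
tool_rot: [0.001, 0.707, 0.707, 0.0]
contact_force: [0.2, -0.1, 0.2]
width: 92.0
grasp_force: 0.0
```

Request:
play_rows(
  rows=[
    [[0,0,0],0],
    [[0,0,0],0],
    [[0,0,0],0],
    [[0,0,0],0],
    [[0,0,0],0],
    [[0,0,0],0],
    [[0,0,0],0],
    [[0,0,0],0],
  ],
  gripper=1,
  force=20,
)

```text
time: 13.3
position: [452.5, -271.0, 267.7]
tool_rot: [-0.0, 0.707, 0.707, -0.0]
contact_force: [-0.2, -0.5, 1.5]
width: 53.4
grasp_force: 20.0
```

Request:
play_rows(
  rows=[
    [[0,0,-0.5],0],
    [[0,0,-2],0],
    [[0,0,-6],0],
    [[0,0,-10],0],
    [[0,0,-14],0],
    [[0,0,-17],0],
    [[0,0,-18],0],
    [[0,0,-18],0],
    [[0,0,-18],0],
  ],
)

```text
time: 14.42
position: [452.2, -270.8, 446.4]
tool_rot: [-0.001, 0.707, 0.707, -0.0]
contact_force: [-0.3, -0.4, -1.6]
width: 53.5
grasp_force: 20.0
```

Request:
play_rows(
  rows=[
    [[2,1.8,0],0],
    [[5,4.5,0],0],
    [[8.5,7.6,0],0],
    [[12,10.7,0],0],
    [[15.5,13.9,0],0],
    [[19,17,0],0],
    [[22,19.7,0],0],
    [[23.9,21.4,0],0],
    [[23.9,21.4,0],0],
    [[23.9,21.4,0],0],
  ],
)

```text
time: 15.68
position: [665.9, -32.8, 447.1]
tool_rot: [-0.0, 0.707, 0.707, -0.001]
contact_force: [0.7, -0.3, -0.3]
width: 54.0
grasp_force: 20.0
```

Request:
play_rows(
  rows=[
    [[0,0,1],0],
    [[0,0,4],0],
    [[0,0,8],0],
    [[0,0,12],0],
    [[0,0,15],0],
    [[0,0,16.6],0],
    [[0,0,17.2],0],
    [[0,0,17.4],0],
    [[0,0,17.4],0],
    [[0,0,17.4],0],
  ],
)

```text
time: 16.92
position: [666.8, -32.0, 274.6]
tool_rot: [0.001, 0.707, 0.707, 0.0]
contact_force: [-0.6, 0.4, -1.3]
width: 53.3
grasp_force: 20.0
```

Request:
play_rows(
  rows=[
    [[0,0,0.1],0],
    [[0,0,0.2],0],
    [[0,0,0.2],0],
    [[0,0,0.2],0],
  ],
)

```text
time: 17.42
position: [666.6, -32.0, 271.8]
tool_rot: [0.0, 0.707, 0.707, 0.0]
contact_force: [-0.1, -0.6, -0.6]
width: 53.6
grasp_force: 20.0
```

Request:
play_rows(
  rows=[
    [[0,0,0.05],0],
    [[0,0,0.1],0],
    [[0,0,0.1],0],
  ],
)

```text
time: 17.8
position: [666.6, -32.0, 271.6]
tool_rot: [0.0, 0.707, 0.707, 0.0]
contact_force: [-2.7, -0.4, 7.9]
width: 53.6
grasp_force: 20.0
```

Request:
play_rows(
  rows=[
    [[0,0,0],0],
    [[0,0,0],0],
    [[0,0,0],0],
    [[0,0,0],0],
    [[0,0,0],0],
    [[0,0,0],0],
  ],
  gripper=0,
)

```text
time: 18.55
position: [666.5, -32.0, 270.7]
tool_rot: [-0.0, 0.707, 0.707, -0.0]
contact_force: [-0.4, -1.8, 0.1]
width: 91.6
grasp_force: 0.0
```

Request:
play_rows(
  rows=[
    [[0,0,-1],0],
    [[0,0,-4],0],
    [[0,0,-8],0],
    [[0,0,-12],0],
    [[0,0,-13],0],
    [[0,0,-13],0],
  ],
)

```text
time: 19.3
position: [666.4, -32.0, 401.1]
tool_rot: [0.0, 0.707, 0.707, 0.0]
contact_force: [-0.5, 0.5, -0.1]
width: 91.9
grasp_force: 0.0
```

Request:
play_rows(
  rows=[
    [[2,-3.7,0],0],
    [[4,-7.4,0],0],
    [[6,-11.2,0],0],
    [[7.8,-14.7,0],0],
    [[7.8,-14.7,3],0],
    [[7.8,-14.7,7],0],
    [[7.8,-14.7,11],0],
    [[7.8,-14.7,14],0],
    [[7.8,-14.7,14.7],0],
    [[7.8,-14.7,14.7],0],
    [[7.8,-14.7,14.7],0],
  ],
)

```text
time: 20.68
position: [519.9, 46.0, 254.6]
tool_rot: [0.0, 0.707, 0.707, 0.001]
contact_force: [-0.2, -0.2, 0.1]
width: 92.5
grasp_force: 0.0
```

Request:
play_rows(
  rows=[
    [[0,0,0],0],
    [[0,0,0],0],
    [[0,0,0],0],
    [[0,0,0],0],
    [[0,0,0],0],
    [[0,0,0],0],
    [[0,0,0],0],
    [[0,0,0],0],
  ],
  gripper=1,
  force=15,
)

```text
time: 21.68
position: [519.5, 46.0, 253.6]
tool_rot: [-0.0, 0.707, 0.707, -0.0]
contact_force: [-0.3, -0.2, -1.8]
width: 41.5
grasp_force: 15.0
```

Request:
play_rows(
  rows=[
    [[0,0,-0.5],0],
    [[0,0,-2],0],
    [[0,0,-6],0],
    [[0,0,-10],0],
    [[0,0,-13],0],
    [[0,0,-14],0],
    [[0,0,-14],0],
    [[0,0,-14],0],
  ],
)

```text
time: 22.68
position: [519.1, 46.0, 392.5]
tool_rot: [-0.001, 0.707, 0.707, -0.001]
contact_force: [0.0, 0.7, 0.3]
width: 41.5
grasp_force: 15.0
```

Request:
play_rows(
  rows=[
    [[0.1,1.5,0],0],
    [[0.3,4,0],0],
    [[0.5,7.5,0],0],
    [[0.8,11,0],0],
    [[1.1,14,0],0],
    [[1.2,15.7,0],0],
    [[1.2,15.7,0],0],
    [[1.2,15.7,0],0],
    [[1.2,15.7,0],0],
  ],
)

```text
time: 23.8
position: [676.0, 58.0, 393.6]
tool_rot: [-0.0, 0.707, 0.707, -0.0]
contact_force: [-0.1, -0.4, -1.6]
width: 41.6
grasp_force: 15.0
```

Request:
play_rows(
  rows=[
    [[0,0,1],0],
    [[0,0,4],0],
    [[0,0,8],0],
    [[0,0,11],0],
    [[0,0,12.6],0],
    [[0,0,13.2],0],
    [[0,0,13.4],0],
    [[0,0,13.4],0],
    [[0,0,13.4],0],
  ],
)

```text
time: 24.92
position: [676.8, 58.0, 260.6]
tool_rot: [0.0, 0.707, 0.707, 0.001]
contact_force: [1.0, -0.5, -0.9]
width: 41.4
grasp_force: 15.0
```

Request:
play_rows(
  rows=[
    [[0,0,0.1],0],
    [[0,0,0.2],0],
    [[0,0,0.2],0],
    [[0,0,0.2],0],
  ],
)

```text
time: 25.42
position: [676.5, 58.0, 257.7]
tool_rot: [0.0, 0.707, 0.707, 0.0]
contact_force: [-0.1, -0.6, -0.9]
width: 41.7
grasp_force: 15.0
```

Request:
play_rows(
  rows=[
    [[0,0,0.05],0],
    [[0,0,0.1],0],
    [[0,0,0.1],0],
  ],
)

```text
time: 25.8
position: [676.6, 58.0, 257.6]
tool_rot: [0.0, 0.707, 0.707, 0.0]
contact_force: [-2.6, 0.1, 7.1]
width: 41.7
grasp_force: 15.0
```

Contact, cmd (676, 58, 257). Release, rise.

Request:
play_rows(
  rows=[
    [[0,0,0],0],
    [[0,0,0],0],
    [[0,0,0],0],
    [[0,0,0],0],
    [[0,0,0],0],
    [[0,0,0],0],
  ],
  gripper=0,
)

```text
time: 26.55
position: [676.5, 58.0, 256.6]
tool_rot: [-0.0, 0.707, 0.707, -0.0]
contact_force: [0.2, -0.0, -0.2]
width: 92.0
grasp_force: 0.0
```

Request:
play_rows(
  rows=[
    [[0,0,-1],0],
    [[0,0,-4],0],
    [[0,0,-8],0],
    [[0,0,-12],0],
    [[0,0,-15],0],
    [[0,0,-15],0],
    [[0,0,-15],0],
  ],
)

```text
time: 27.42
position: [676.1, 58.0, 406.0]
tool_rot: [-0.0, 0.707, 0.707, -0.0]
contact_force: [-0.0, -0.5, -0.4]
width: 91.8
grasp_force: 0.0
```

Request:
play_rows(
  rows=[
    [[-4,-3,0],0],
    [[-8,-6,0],0],
    [[-12,-9,0],0],
    [[-16,-12,0],0],
    [[-20,-14.5,0],0],
    [[-21,-15.5,0],0],
    [[-21,-15.5,0],0],
    [[-21,-15.5,0],0],
  ],
  gripper=0.4,
)

```text
time: 28.42
position: [522.1, -151.2, 406.3]
tool_rot: [-0.0, 0.707, 0.707, 0.0]
contact_force: [-0.8, -0.4, -0.2]
width: 55.4
grasp_force: 0.0
```

Run:
```python
from h import *
p,X=cloud("wrist"); blobs(p,X,(105,140,40),(128,255,255)); print("y");blobs(p,X,(18,150,90),(32,255,255));cv2.imwrite("pics/w3.png",p[:,:,::-1]); s=robot.observe();print(s["position"],s["width"])
```

```text
px [444.  36.] n 5103 ztop 114.0 top mid [666. -36.] ext [53. 50.] med [665. -34.]
px [445. 156.] n 5134 ztop 152.0 top mid [ 656. -121.] ext [53. 53.] med [ 655. -120.]
px [256. 186.] n 611 ztop 78.0 top mid [ 522. -159.] ext [31. 24.] med [ 522. -158.]
y
px [ 87. 161.] n 1423 ztop 78.0 top mid [ 362. -137.] ext [33. 33.] med [ 363. -138.]
px [173. 180.] n 778 ztop 78.0 top mid [ 446. -153.] ext [32. 32.] med [ 445. -153.]
[ 522.20648935 -151.07927726  406.37693822] 55.35690145716726
```

View pics/w3.png

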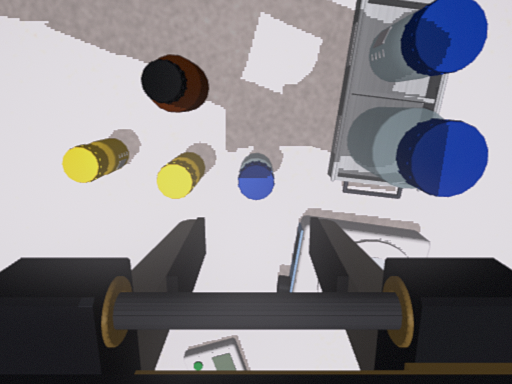

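Wrist picture: 25 cap at (256,180), yellow at (175,180), amber (165,85); the 250 and 100 stand in the rack. Finger spacing of 55 mm clears the yellow one.

Request:
play_rows(
  rows=[
    [[-0.2,0,2],0],
    [[-0.2,0,6],0],
    [[-0.2,0,10],0],
    [[-0.2,0,13.5],0],
    [[-0.2,0,16],0],
    [[-0.2,0,16.8],0],
    [[-0.2,0,16.8],0],
    [[-0.2,0,16.8],0],
  ],
)

```text
time: 29.48
position: [522.1, -153.9, 239.7]
tool_rot: [0.001, 0.707, 0.707, 0.0]
contact_force: [0.4, 0.7, 0.2]
width: 55.2
grasp_force: 0.0
```

Request:
play_rows(
  rows=[
    [[0,0,0],0],
    [[0,0,0],0],
    [[0,0,0],0],
    [[0,0,0],0],
    [[0,0,0],0],
    [[0,0,0],0],
    [[0,0,0],0],
  ],
  gripper=1,
  force=12,
)

```text
time: 30.35
position: [521.7, -154.1, 239.1]
tool_rot: [0.0, 0.707, 0.707, 0.0]
contact_force: [-1.0, 0.2, 6.0]
width: 33.4
grasp_force: 12.0
```

Request:
play_rows(
  rows=[
    [[0,0,-0.5],0],
    [[0,0,-2],0],
    [[0,0,-6],0],
    [[0,0,-10],0],
    [[0,0,-14],0],
    [[0,0,-17],0],
    [[0,0,-18],0],
    [[0,0,-18],0],
    [[0,0,-18],0],
  ],
)

```text
time: 31.48
position: [521.1, -153.9, 417.4]
tool_rot: [-0.001, 0.707, 0.707, -0.001]
contact_force: [-0.3, 0.4, -1.4]
width: 33.7
grasp_force: 12.0
```

Request:
play_rows(
  rows=[
    [[1.5,0.8,0],0],
    [[5,2.7,0],0],
    [[9,4.9,0],0],
    [[13.5,7.4,0],0],
    [[18,9.9,0],0],
    [[22.5,12.3,0],0],
    [[26.5,14.5,0],0],
    [[29.2,16,0],0],
    [[30.1,16.5,0],0],
    [[30.1,16.5,0],0],
    [[30.1,16.5,0],0],
  ],
)

```text
time: 32.85
position: [686.1, 146.1, 418.5]
tool_rot: [-0.0, 0.707, 0.707, -0.0]
contact_force: [-1.0, 0.1, 0.1]
width: 34.1
grasp_force: 12.0
```

Request:
play_rows(
  rows=[
    [[0,0,1],0],
    [[0,0,4],0],
    [[0,0,8],0],
    [[0,0,12],0],
    [[0,0,15],0],
    [[0,0,16.6],0],
    [[0,0,17.1],0],
    [[0,0,17.3],0],
    [[0,0,17.3],0],
    [[0,0,17.3],0],
  ],
)

```text
time: 34.1
position: [686.8, 147.1, 246.7]
tool_rot: [0.0, 0.707, 0.707, 0.001]
contact_force: [0.1, -0.8, 0.1]
width: 33.8
grasp_force: 12.0
```

Request:
play_rows(
  rows=[
    [[0,0,0.1],0],
    [[0,0,0.2],0],
    [[0,0,0.2],0],
    [[0,0,0.2],0],
  ],
)

```text
time: 34.6
position: [686.5, 147.0, 243.6]
tool_rot: [-0.0, 0.707, 0.707, -0.0]
contact_force: [0.0, -0.7, -0.6]
width: 33.8
grasp_force: 12.0
```

Request:
play_rows(
  rows=[
    [[0,0,0.05],0],
    [[0,0,0.1],0],
    [[0,0,0.1],0],
  ],
)

```text
time: 34.98
position: [686.6, 147.0, 243.2]
tool_rot: [0.0, 0.707, 0.707, 0.0]
contact_force: [-1.3, 0.4, 4.1]
width: 33.7
grasp_force: 12.0
```

Contact. Release, rise, check.

Request:
play_rows(
  rows=[
    [[0,0,0],0],
    [[0,0,0],0],
    [[0,0,0],0],
    [[0,0,0],0],
    [[0,0,0],0],
    [[0,0,0],0],
  ],
  gripper=0,
)

```text
time: 35.72
position: [686.5, 147.0, 242.7]
tool_rot: [-0.0, 0.707, 0.707, 0.0]
contact_force: [0.1, -0.0, -0.4]
width: 90.5
grasp_force: 0.0
```

Request:
play_rows(
  rows=[
    [[0,0,-1],0],
    [[0,0,-4],0],
    [[0,0,-8],0],
    [[0,0,-12],0],
    [[0,0,-16],0],
    [[0,0,-20],0],
    [[0,0,-20],0],
    [[0,0,-20],0],
  ],
)

```text
time: 36.72
position: [686.2, 146.9, 442.5]
tool_rot: [-0.0, 0.707, 0.707, -0.0]
contact_force: [0.4, 0.8, -0.9]
width: 92.3
grasp_force: 0.0
```

Run:
```python
from h import *
im=[]
for n,(a,b) in (("scene",(90,90)),("side",(40,100))):
    p,X=cloud(n); blobs(p,X,(105,140,40),(128,255,255)); im.append(p[a:a+240,b:b+300])
cv2.imwrite("pics/end.png",np.hstack(im)[:,:,::-1])
```

```text
px [472.  38.] n 2158 ztop 163.0 top mid [ 287. 1628.] ext [404.  28.] med [ 303. 1628.]
px [279.  36.] n 67 ztop 167.0 top mid [-185.  752.] ext [23. 25.] med [-183.  749.]
px [314. 197.] n 129 ztop 83.0 top mid [689. 145.] ext [33. 30.] med [689. 145.]
px [286. 204.] n 217 ztop 100.0 top mid [679.  56.] ext [40. 40.] med [679.  55.]
px [222. 215.] n 440 ztop 152.0 top mid [ 658. -122.] ext [54. 51.] med [ 660. -122.]
px [256. 213.] n 388 ztop 115.0 top mid [668. -35.] ext [54. 50.] med [670. -35.]
px [224. 115.] n 125 ztop 154.0 top mid [ 655. -117.] ext [50. 54.] med [ 654. -118.]
px [214. 142.] n 148 ztop 116.0 top mid [666. -31.] ext [49. 50.] med [665. -30.]
px [203. 165.] n 101 ztop 101.0 top mid [675.  59.] ext [38. 40.] med [674.  59.]
px [190. 190.] n 59 ztop 84.0 top mid [686. 149.] ext [26. 31.] med [687. 148.]
px [ 34. 253.] n 388 ztop 88.0 top mid [965. 421.] ext [57. 56.] med [965. 422.]
px [301. 313.] n 35 ztop 51.0 top mid [371. 451.] ext [ 6. 33.] med [371. 449.]
```

View pics/end.png

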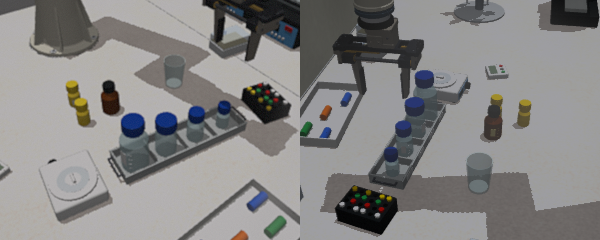

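All four stand upright in order, largest by the stirrer (caps at (132,125), (165,123), (196,115), (224,106) in the left view); everything else is in place and the gripper is clear.

```bash
python3 -c "
from workcell import robot
print(robot.close_job())"
```

```text
the job is handed in; nothing more can be done
None
```

All four blue-capped bottles are upright in the rack, largest next to the stirrer and smallest at the tube-rack end; the brown bottle, beaker and tip box were left alone, and the job was handed in at about 37 s.

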